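Lock the loading jig's shuttle with its long pin

ROBOT

A 7-joint arm with a two-finger parallel gripper is mounted at the origin on a cart in front of the work surface, level with it; the furniture and walls round the work are solid. World frame = base frame: x ahead of the robot, y to its left, z up, the work surface at z = 0. Lengths are in mm, angles in rad, forces in N, time in s.
With the tool pointing down it reaches from about 350 to 900 mm from the base axis. Payload 8.1 kg.
Tool frame: the origin (TCP) lies midway between the tips of the shut fingers; the grasp point (between the pads) lies 19 mm behind it; z points along the fingers, y is the line along which they close (so a half turn about z gives the same grasp; the last joint's range is limited). The gripper opens to 92 mm and grips with 3 to 60 N. Pads are 19 mm wide; open, the fingers measure 130 mm over their backs; the gripper's body (75 mm by 190 mm) begins 47 mm behind the grasp point.
Start: joints at [1.166, 0.434, 0.025, 1.573, -0.012, 1.134, -0.075], TCP at [185.751, -596.773, 226.742] pointing down, gripper open.
Joint ranges: [-2.62, 2.62], [-0.44, 2.09], [-1.27, 1.32], [0.08, 2.57], [-1.32, 4.46], [0.12, 2], [-2.74, 2.74]. Speed limits (rad/s): [2.22, 2.22, 3.01, 3.01, 3.14, 3.14, 3.14].

INTERFACE

Orientations are given as [roll, pitch, yaw] about the fixed x, y, z axes, in that order (R = Rz(yaw) Ry(pitch) Rx(roll)).
In Python, from bench import env, viewer gives the robot as it stands.
- The arm moves only by the tool servo_tool, never from a script. Its argument "deltas" is a list of rows, each an object of numbers: "gripper": the gripper command: -1 is fully open, 1 is shut, values between are in proportion; "tx", "ty", "tz": the shift along the tool's x, y, z in units of 25 mm (1.0 is 25 mm); "spin": the turn about the tool's z in units of 5 degrees (1.0 is 5 degrees). In form: [{"gripper": .., "tx": .., "ty": .., "tz": .., "spin": ..}, ...]. A call has exactly 5 rows; each row is the pose to reach, as a shift and turn from the pose commanded when the call began, along the tool's axes at that moment; what a row does not reach only later rows make up. A row lasts 1/12 s, in which the tool goes at most 41.7 mm and 7.16 degrees, less where a joint would pass 70% of its speed; a pose out of reach is approached as far as the arm can. A call with a gripper value outside its range is refused whole. The fingers move at their own pace and stop on an object; "grip_force" is the grip in N (left out, the last holds). Time passes only in rows, so rows that repeat a pose let the fingers close, or fill a call up. It gives the time, the measured TCP pose, the force, the opening and the grip force at its end, in the units of the state.
- env.read_state(): the state, without advancing time (a new reading comes with each control period).
- viewer.camera(name): name is "scene" or "top"; returns the picture (420x560x3 uint8, red, green, blue); there is no depth.
- viewer.camera_params(name): a dict with "fx", "fy", "cx", "cy" (pixels), "extrinsics" (4x4, takes a point from camera to world coordinates). Camera axes: x right, y down, z forward; pixel columns grow to the right and rows downward; lengths in mm; the calibration is good to about 2 mm. A picture is of the moment at which its call begins. camera_params takes no time and is no camera call.
- env.job_done(): hands the job in; it is judged then, once.
The state is a dict: "time": time; "joint_pos": joint angles; "qvel": joint speeds; "effort": joint torques, N m; "ee_pos": TCP position; "tool_rot": TCP orientation; "wrist_force": force on the tool from outside, world axes, zero at the start; "wrist_torque": the same for the moment, N m; "finger_gap": finger opening in mm; "finger_force": force on a finger pad.
Only numpy, scipy, OpenCV 4.12 (cv2) and the standard library are available. Lean on these libraries where they do the work, as an engineer would, in place of code of your own. Each camera call takes 0.05 s, during which the arm holds its last target. There are 200 camera calls.

TASK

Lock the shuttle of the loading jig: slide the shuttle by its upright knob until its hole stands over the hole in the jig's base, then take the long pin from the stand and drop it through both holes until its collar sits down on the shuttle, and let go. The short pin is the wrong one: leave it in the stand.

Things in the scene. Friction and masses are not known exactly. Their poses are not given: they have to be found in the camera images.
- base_hole (a point): Jig: fixed grey base 96 x 250 x 30 mm on the bench, dark rails 12 mm high along its long sides. Point: centre of the upper mouth, 30 mm above the bench, of its vertical 22 mm hole, open down to the bench, 75 mm from the base's middle towards +y. z up, y along the rails. The shuttle, moving only along y, needs about 3 N, stays where left and can run 25 mm past the lined-up place.
- shuttle_hole (a point): Shuttle: aluminium plate 70 x 120 x 12 mm between the rails, 1 mm above the base. Point: top centre of its vertical 22 mm through hole, 43 mm above the bench, 15 mm from the plate's +y end; axes as base_hole. Starts 55 to 95 mm from the base hole, on its -y side. Black upright knob, 20 mm diameter, 34 mm tall above the plate (foot 28 mm wide, 3 mm high), 80 mm from this hole towards -y.
- long_pin: Right pin, nose down in a stand hole. Origin at its tip, z up to its head. Shank 14 mm diameter, 40 mm long, last 10 mm tapering to 7 mm; then collar 38 mm diameter, 5 mm thick (40 to 45 mm above the tip); then grip 20 mm diameter, 33 mm tall (45 to 78 mm). Stands with 20 mm in the stand, tip 6 mm above the bench, 20 mm of bare shank showing under the collar. About 0.11 kg.
- short_pin: Wrong pin, in the other hole of the stand (fixed grey block 130 x 50 x 26 mm, two holes 70 mm apart along its middle; which pin is in which varies). Collar and grip as the long pin, but shank only 14 mm long, so its collar lies flat on the stand and its head is 20 mm lower. Origin at its tip, z up.
Things that resemble listed ones, but are neither listed nor needed, are in the scene too. What is shaped like the long_pin but blue or red is not meant.

How it is judged:
By the outcome, as a careful person would: the job done as asked, in the order asked, and still so for the second after the job is handed in, with the robot touching nothing.
It also fails if it takes over 51 s, if anything falls off the work surface, if the arm or the gripper's body presses on something with over 40 N, if the wrist force passes 120 N, or if a joint passes its speed limit or range.

## Working session

There is one attempt and no reset: what is moved stays moved. The work goes in short steps, Python scripts to look and compute and a tool call to move; the robot and the scene stay as the last step left them, time stands still between calls to the robot, and variables do not carry over. Pictures are saved under pics/ and viewed, at most 10 in all, crops included, and the job is handed in when it is done.

Besides the shell and the picture viewer there is one more tool, called after ">>>" as name(argument=value, ...), one argument or row to a line, values as JSON. servo_tool: Moves the arm, as the interface text tells. Its arguments: {"type":"object","properties":{"deltas":{"type":"array","items":{"type":"object","properties":{"gripper":{"type":"number"},"tx":{"type":"number"},"ty":{"type":"number"},"tz":{"type":"number"},"spin":{"type":"number"}}}},"grip_force":{"type":"number"}},"required":["deltas"]}

```bash
mkdir -p pics; cat > h.py <<'E'
import numpy as np, cv2
from bench import env, viewer
def ray(c,u,v,z):
    p=viewer.camera_params(c);T=np.array(p["extrinsics"])
    d=T[:3,:3]@np.array([(u-p["cx"])/p["fx"],(v-p["cy"])/p["fy"],1]);o=T[:3,3]
    return np.round(o+d*(z-o[2])/d[2],1)
def proj(c,P):
    p=viewer.camera_params(c);T=np.linalg.inv(np.array(p["extrinsics"]))
    q=T[:3,:3]@np.array(P,float)+T[:3,3]
    return np.round([p["fx"]*q[0]/q[2]+p["cx"],p["fy"]*q[1]/q[2]+p["cy"]],1)
def save(c,n,crop=None):
    im=viewer.camera(c)[:,:,::-1]
    if crop:
        x,y,w,h=crop; im=im[y:y+h,x:x+w]
        s=min(800/w,600/h); im=cv2.resize(im,None,fx=s,fy=s,interpolation=cv2.INTER_CUBIC)
    cv2.imwrite("pics/"+n,im)
E
python3 - <<'E'
from h import *
save("scene","s1.png");save("top","t1.png")
for c in("scene","top"):
    T=np.array(viewer.camera_params(c)["extrinsics"]);print(c,np.round(T,2).tolist(),viewer.camera_params(c)["fx"])
s=env.read_state();print(s["time"],s["ee_pos"],s["tool_rot"],s["finger_gap"])
E
```

```text
scene [[-0.8, -0.45, 0.41, 105.46], [-0.61, 0.58, -0.55, 435.09], [0.01, -0.68, -0.73, 740.72], [0.0, 0.0, 0.0, 1.0]] 420.24439602710385
top [[0.0, -0.99, 0.11, 345.81], [-1.0, -0.0, 0.01, -61.95], [-0.01, -0.11, -0.99, 1082.82], [0.0, 0.0, 0.0, 1.0]] 496.7976440051996
0.1 [ 185.56120381 -596.34734587  226.03571869] [-3.14020391e+00  1.32300382e-04  3.01693558e-01] 91.64592984937292
```

View pics/s1.png

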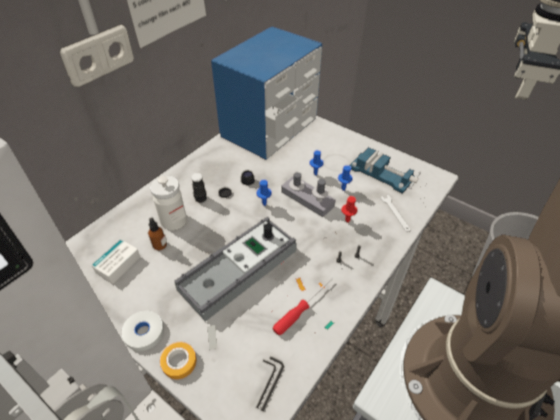

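View pics/t1.png

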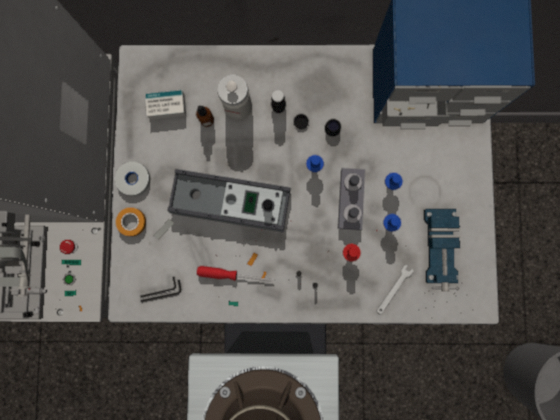

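The scene picture shows the jig at (237,265), with the shuttle knob at (268,230), and the stand at (308,193) holding two grey pins at (297,180) and (320,187). In the top picture the jig is at (230,202), with the base hole at (196,193), shuttle hole at (231,199) and knob at (268,206). The stand pins are at (353,182) and (353,213). The blue and red pins are decoys. I'll enlarge the stand and the jig.

```bash
python3 - <<'E'
from h import *
a=viewer.camera("scene")[:,:,::-1];b=viewer.camera("top")[:,:,::-1]
r=lambda im,x,y,w,h,s:cv2.resize(im[y:y+h,x:x+w],None,fx=s,fy=s,interpolation=cv2.INTER_CUBIC)
# left: scene 270,160 66x60 x6 ; right: top 325,160 66x80..
A=r(a,270,155,66,65,6);B=r(b,325,165,66,65,6)
C=r(b,165,165,132,35*2,6)
cv2.imwrite("pics/c1.png",np.hstack([A,B]));cv2.imwrite("pics/c2.png",C)
E
```

```text
(no output)
```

View pics/c1.png

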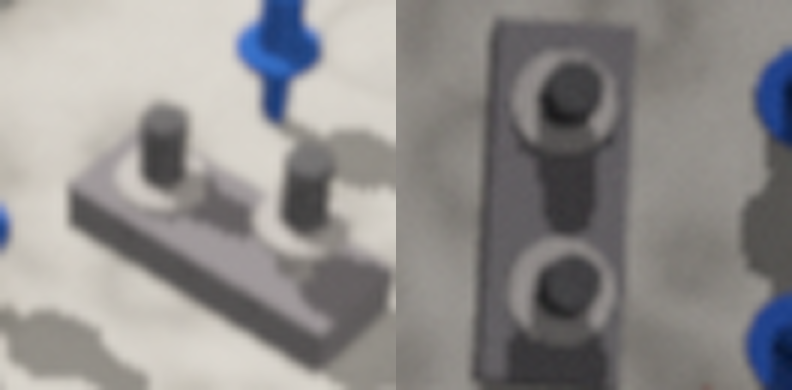

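View pics/c2.png

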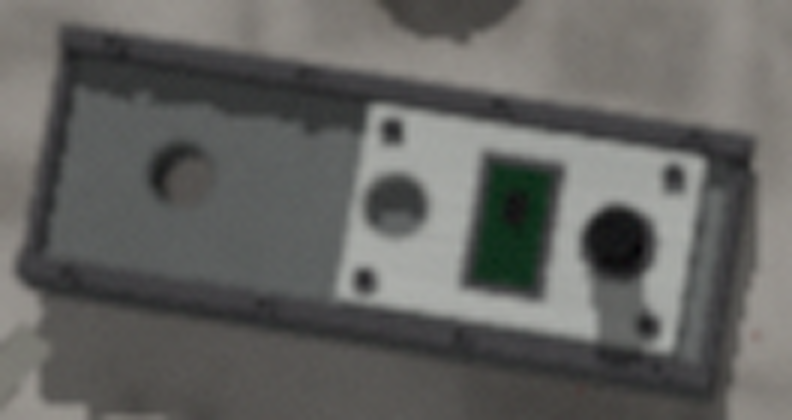

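```bash
python3 - <<'E'
from h import *
f=lambda x,y,ox,oy:(ox+(x+.5)/6-.5,oy+(y+.5)/6-.5)
for n,s,t in(("right/lower",(311,156),(574,277)),("left/upper",(166,110),(576,88))):
    for z in(84,64):
        print(n,z,ray("scene",*f(*s,270,155),z),ray("top",*f(t[0]-396,t[1],325,165),z))
    # 
t=lambda x,y,z:ray("top",*f(x,y,165,165),z)
print("base hole",t(183,175,30)," shuttle",t(396,205,43),"knob top",t(618,237,77))
print("base outer corners z42:",[t(*p,42) for p in((67,30),(752,140),(712,392),(22,278))])
print("plate corners", [t(*p,43) for p in((370,103),(706,156),(677,354),(335,297))])
print("stand corners z26",[t(*p,26) for p in((0,0),)])
c=[(497-396,18),(636-396,30)]
print([ray("top",*f(*p,325,165),26) for p in c])
E
```

```text
right/lower 84 [ 452.  -188.4   84. ] [ 452.5 -186.8   84. ]
right/lower 64 [ 462.5 -207.4   64. ] [ 454.6 -189.3   64. ]
left/upper 84 [ 511.1 -175.9   84. ] [ 516.9 -188.4   84. ]
left/upper 64 [ 523.4 -194.5   64. ] [ 520.3 -190.9   64. ]
base hole [494.9 146.7  30. ]  shuttle [482.4  68.6  43. ] knob top [466.9 -11.4  77. ]
base outer corners z42: [array([545.3, 186.8,  42. ]), array([505.6, -56.8,  42. ]), array([416.5, -42.8,  42. ]), array([456.6, 200.5,  42. ])]
plate corners [array([518.7,  78.3,  43. ]), array([499.7, -40.6,  43. ]), array([429.8, -30.6,  43. ]), array([449.8,  89.7,  43. ])]
stand corners z26 [array([559.4, 215.2,  26. ])]
[array([ 552.3, -167.7,   26. ]), array([ 547.9, -217.5,   26. ])]
```

Both views agree on the right-hand/lower pin's head: at z = 84 the rays meet at (452,-188), so it is the raised one, with bare shank showing and a longer shadow. That makes it the long pin. The other, at (520,-192), agrees at z = 64 and is the short pin. The shuttle has to travel about 79 mm along (0.161, 0.987). I'm moving to the knob first.

>>> servo_tool(
  deltas=[
    {"gripper": -0.1, "tx": 1.0, "ty": -1.1, "tz": 0, "spin": 1.06},
    {"gripper": -0.1, "tx": 2.1, "ty": -2.2, "tz": 0, "spin": 2.12},
    {"gripper": -0.1, "tx": 3.2, "ty": -3.4, "tz": 0, "spin": 3.18},
    {"gripper": -0.1, "tx": 4.3, "ty": -4.6, "tz": 0, "spin": 4.24},
    {"gripper": -0.1, "tx": 5.4, "ty": -5.8, "tz": 0, "spin": 5.3},
  ],
  grip_force=25,
)

```text
time: 0.62
ee_pos: [271.9, -416.4, 226.6]
tool_rot: [-3.141, 0.0, -0.166]
wrist_force: [1.1, -0.4, -0.2]
finger_gap: 63.2
finger_force: 0.0
```

```bash
cat >> h.py <<'E'
from scipy.spatial.transform import Rotation as Ro
def units(*P):
    s=env.read_state();R=Ro.from_euler("xyz",s["tool_rot"]).as_matrix()
    print("t",round(s["time"],2),np.round(s["ee_pos"],1),"yaw",round(s["tool_rot"][2],3),"F",np.round(s["wrist_force"],1),"gap",round(s["finger_gap"],1))
    for p in P: print(p,"units",np.round(R.T@(np.array(p)-s["ee_pos"])/25,2))
E
python3 - <<'E'
from h import *
units((467.5,-11,227)); print(ray("top",393,223,80),ray("top",352,253,80),env.read_state()["joint_pos"])
E
```

```text
t 0.62 [ 271.9 -416.4  226.6] yaw -0.166 F [ 1.1 -0.4 -0.2] gap 63.2
(467.5, -11, 227) units [  5.04 -17.28  -0.02]
[ 428.1 -265.1   80. ] [ 367.6 -181.7   80. ] [ 0.85025778  0.22753302  0.04188705  1.87974006 -0.01111266  1.03464019
 -0.83971041]
```

>>> servo_tool(
  deltas=[
    {"gripper": -0.1, "tx": 0.46, "ty": -1.55, "tz": 0, "spin": 0},
    {"gripper": -0.1, "tx": 0.92, "ty": -3.1, "tz": 0, "spin": 0},
    {"gripper": -0.1, "tx": 1.38, "ty": -4.65, "tz": 0, "spin": 0},
    {"gripper": -0.1, "tx": 1.84, "ty": -6.2, "tz": 0, "spin": 0},
    {"gripper": -0.1, "tx": 2.3, "ty": -7.75, "tz": 0, "spin": 0},
  ],
)

```text
time: 1.03
ee_pos: [359.7, -234.3, 226.9]
tool_rot: [3.141, -0.0, -0.161]
wrist_force: [2.0, 0.0, -0.5]
finger_gap: 50.8
finger_force: 0.0
```

>>> servo_tool(
  deltas=[
    {"gripper": -0.1, "tx": 0.46, "ty": -1.55, "tz": 0, "spin": 0},
    {"gripper": -0.1, "tx": 0.92, "ty": -3.1, "tz": 0.2, "spin": 0},
    {"gripper": -0.1, "tx": 1.38, "ty": -4.65, "tz": 0.6, "spin": 0},
    {"gripper": -0.1, "tx": 1.84, "ty": -6.2, "tz": 1.2, "spin": 0},
    {"gripper": -0.1, "tx": 2.3, "ty": -7.75, "tz": 1.8, "spin": 0},
  ],
)

```text
time: 1.45
ee_pos: [446.7, -54.7, 182.7]
tool_rot: [-3.141, -0.002, -0.161]
wrist_force: [1.6, -1.2, -0.2]
finger_gap: 50.4
finger_force: 0.0
```

```bash
python3 -c "
from h import *
units((467.5,-11,120),(467.5,-11,54))"
```

```text
t 1.45 [446.7 -54.7 182.7] yaw -0.161 F [ 1.6 -1.2 -0.2] gap 50.4
(467.5, -11, 120) units [ 0.54 -1.86  2.51]
(467.5, -11, 54) units [ 0.53 -1.86  5.15]
```

>>> servo_tool(
  deltas=[
    {"gripper": -0.1, "tx": 0.25, "ty": -0.9, "tz": 0.9, "spin": 0},
    {"gripper": -0.1, "tx": 0.5, "ty": -1.8, "tz": 1.8, "spin": 0},
    {"gripper": -0.1, "tx": 0.5, "ty": -1.8, "tz": 2.6, "spin": 0},
    {"gripper": -0.1, "tx": 0.5, "ty": -1.8, "tz": 3.2, "spin": 0},
    {"gripper": -0.1, "tx": 0.5, "ty": -1.8, "tz": 3.3, "spin": 0},
  ],
)

```text
time: 1.87
ee_pos: [463.8, -13.8, 97.8]
tool_rot: [3.141, 0.004, -0.16]
wrist_force: [-0.3, -0.7, -0.1]
finger_gap: 50.7
finger_force: 0.0
```

```bash
python3 -c "
from h import *
save('scene','s2.png',(200,170,140,105))
units((467.5,-11,54))"
```

```text
t 1.92 [464.2 -14.1  98.7] yaw -0.16 F [-0.4 -0.1 -0.2] gap 50.5
(467.5, -11, 54) units [ 0.12 -0.15  1.79]
```

View pics/s2.png

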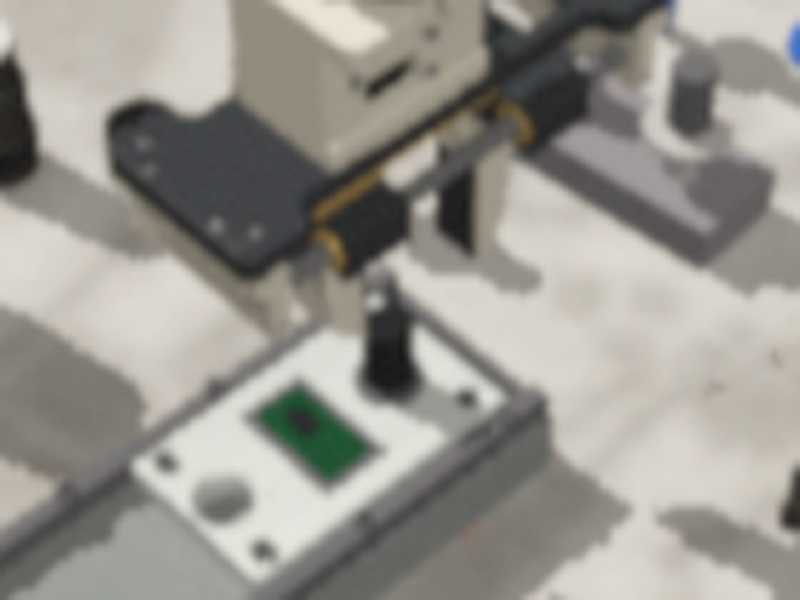

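The open fingers at (345,300) and (475,200) in the crop are above the knob, whose top is at (382,280) and foot at (388,385). The positions look consistent, so I'll check the knob from this view too.

```bash
python3 -c "
from h import *
k=140/800
print(ray('scene',200+382*k,170+288*k,77),ray('scene',200+388*k,170+381*k,44.5), ray('scene',200+222*k,170+497*k,43))"
```

```text
[479.3 -21.4  77. ] [466.9  -8.7  44.5] [481.7  69.1  43. ]
```

>>> servo_tool(
  deltas=[
    {"gripper": -0.1, "tx": 0.12, "ty": -0.15, "tz": 0.5, "spin": 0},
    {"gripper": -0.1, "tx": 0.12, "ty": -0.15, "tz": 1.0, "spin": 0},
    {"gripper": -0.1, "tx": 0.12, "ty": -0.15, "tz": 1.5, "spin": 0},
    {"gripper": -0.1, "tx": 0.12, "ty": -0.15, "tz": 1.75, "spin": 0},
    {"gripper": -0.1, "tx": 0.12, "ty": -0.15, "tz": 1.75, "spin": 0},
  ],
)

```text
time: 2.33
ee_pos: [468.7, -11.4, 56.3]
tool_rot: [3.141, 0.001, -0.162]
wrist_force: [0.4, -0.8, -0.3]
finger_gap: 50.2
finger_force: 0.0
```

>>> servo_tool(
  deltas=[
    {"gripper": 0.3, "tx": 0, "ty": 0, "tz": 0, "spin": 0},
    {"gripper": 0.7, "tx": 0, "ty": 0, "tz": 0, "spin": 0},
    {"gripper": 0.7, "tx": 0, "ty": 0, "tz": 0, "spin": 0},
    {"gripper": 0.7, "tx": 0, "ty": 0, "tz": 0, "spin": 0},
    {"gripper": 0.7, "tx": 0, "ty": 0, "tz": 0, "spin": 0},
  ],
  grip_force=15,
)

```text
time: 2.75
ee_pos: [469.3, -10.9, 56.9]
tool_rot: [-3.142, -0.001, -0.161]
wrist_force: [-0.1, -0.4, -0.6]
finger_gap: 22.0
finger_force: 0.0
```

>>> servo_tool(
  deltas=[
    {"gripper": 0.7, "tx": 0, "ty": 0, "tz": 0, "spin": 0},
    {"gripper": 0.7, "tx": 0, "ty": 0, "tz": 0, "spin": 0},
    {"gripper": 0.7, "tx": 0, "ty": 0, "tz": 0, "spin": 0},
    {"gripper": 0.7, "tx": 0, "ty": 0, "tz": 0, "spin": 0},
    {"gripper": 0.7, "tx": 0, "ty": 0, "tz": 0, "spin": 0},
  ],
)

```text
time: 3.17
ee_pos: [469.4, -10.8, 56.8]
tool_rot: [-3.142, -0.001, -0.161]
wrist_force: [0.1, 0.7, 5.5]
finger_gap: 19.0
finger_force: 15.0
```

```bash
python3 -c "
from h import *
units();print(env.read_state()['finger_force'])"
```

```text
t 3.17 [469.4 -10.8  56.8] yaw -0.161 F [0.1 0.7 5.5] gap 19.0
15.000476986169815
```

>>> servo_tool(
  deltas=[
    {"gripper": 0.7, "tx": 0, "ty": -0.2, "tz": 0, "spin": 0},
    {"gripper": 0.7, "tx": 0, "ty": -0.5, "tz": 0, "spin": 0},
    {"gripper": 0.7, "tx": 0, "ty": -0.9, "tz": 0, "spin": 0},
    {"gripper": 0.7, "tx": 0, "ty": -1.3, "tz": 0, "spin": 0},
    {"gripper": 0.7, "tx": 0, "ty": -1.7, "tz": 0, "spin": 0},
  ],
)

```text
time: 3.58
ee_pos: [476.1, 30.3, 56.8]
tool_rot: [3.14, -0.0, -0.162]
wrist_force: [-1.0, -4.7, 7.1]
finger_gap: 19.1
finger_force: 15.0
```

>>> servo_tool(
  deltas=[
    {"gripper": 0.7, "tx": 0, "ty": -0.4, "tz": 0, "spin": 0},
    {"gripper": 0.7, "tx": 0, "ty": -0.8, "tz": 0, "spin": 0},
    {"gripper": 0.7, "tx": 0, "ty": -1.1, "tz": 0, "spin": 0},
    {"gripper": 0.7, "tx": 0, "ty": -1.35, "tz": 0, "spin": 0},
    {"gripper": 0.7, "tx": 0, "ty": -1.46, "tz": 0, "spin": 0},
  ],
)

```text
time: 4.0
ee_pos: [482.0, 67.3, 56.8]
tool_rot: [3.141, -0.001, -0.16]
wrist_force: [-1.1, -2.3, 6.9]
finger_gap: 19.5
finger_force: 15.0
```

>>> servo_tool(
  deltas=[
    {"gripper": 0.7, "tx": 0, "ty": 0, "tz": 0, "spin": 0},
    {"gripper": 0.7, "tx": 0, "ty": 0, "tz": 0, "spin": 0},
    {"gripper": 0.7, "tx": 0, "ty": 0, "tz": 0, "spin": 0},
    {"gripper": 0.7, "tx": 0, "ty": 0, "tz": 0, "spin": 0},
    {"gripper": 0.7, "tx": 0, "ty": 0, "tz": 0, "spin": 0},
  ],
)

```text
time: 4.42
ee_pos: [482.1, 67.7, 56.9]
tool_rot: [-3.141, -0.001, -0.16]
wrist_force: [0.1, 1.1, 6.0]
finger_gap: 19.7
finger_force: 15.0
```

```bash
python3 - <<'E'
from h import *
units();p=env.read_state()['ee_pos'];print(.161*p[0]+.987*p[1]-64.9)
a=viewer.camera("scene")[:,:,::-1];b=viewer.camera("top")[:,:,::-1]
r=lambda im,x,y,w,h,s:cv2.resize(im[y:y+h,x:x+w],None,fx=s,fy=s,interpolation=cv2.INTER_CUBIC)
cv2.imwrite("pics/c3.png",np.hstack([r(a,175,250,60,60,6),r(b,165,165,60,60,6)]))
E
```

```text
t 4.42 [482.1  67.7  56.9] yaw -0.16 F [0.1 1.1 6. ] gap 19.7
79.52050391822607
```

View pics/c3.png

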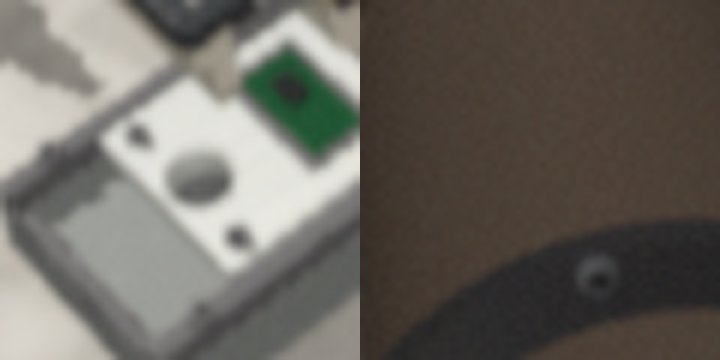

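Left half: the shuttle hole is at crop (200,178). In the right half the arm hides the jig. I'll release, lift and head for the pin, then check the alignment from the top.

>>> servo_tool(
  deltas=[
    {"gripper": 0.4, "tx": 0, "ty": 0, "tz": 0, "spin": 0},
    {"gripper": 0.1, "tx": 0, "ty": 0, "tz": 0, "spin": 0},
    {"gripper": 0.1, "tx": 0, "ty": 0, "tz": 0, "spin": 0},
    {"gripper": 0.1, "tx": 0, "ty": 0, "tz": -0.3, "spin": 0},
    {"gripper": 0.1, "tx": 0, "ty": 0, "tz": -1.0, "spin": 0},
  ],
)

```text
time: 4.93
ee_pos: [480.2, 66.6, 80.4]
tool_rot: [3.14, 0.004, -0.161]
wrist_force: [0.6, -0.2, 0.1]
finger_gap: 40.8
finger_force: 0.0
```

>>> servo_tool(
  deltas=[
    {"gripper": 0.1, "tx": 0, "ty": 0, "tz": -1, "spin": 0},
    {"gripper": 0.1, "tx": 0, "ty": 0.5, "tz": -2.2, "spin": 0},
    {"gripper": -0.1, "tx": 0, "ty": 1.8, "tz": -2.8, "spin": -0.8},
    {"gripper": -0.1, "tx": 0, "ty": 3.3, "tz": -2.8, "spin": -1.6},
    {"gripper": -0.1, "tx": 0, "ty": 4.9, "tz": -2.8, "spin": -1.85},
  ],
)

```text
time: 5.35
ee_pos: [462.8, -54.3, 153.3]
tool_rot: [3.142, -0.003, 0.007]
wrist_force: [0.6, -0.3, -0.4]
finger_gap: 50.0
finger_force: 0.0
```

```bash
python3 -c "
from h import *
units((452.3,-187.5,150))
k=1/6
print(ray('scene',175+200*k-.4,250+178*k-.4,43),ray('scene',208,284,30))"
```

```text
t 5.35 [462.8 -54.3 153.3] yaw 0.007 F [ 0.6 -0.3 -0.4] gap 50.0
(452.3, -187.5, 150) units [-0.46  5.33  0.13]
[494.2 147.2  43. ] [493.6 149.8  30. ]
```

>>> servo_tool(
  deltas=[
    {"gripper": -0.1, "tx": -0.1, "ty": 1.4, "tz": 0, "spin": 0},
    {"gripper": -0.1, "tx": -0.2, "ty": 2.8, "tz": 0, "spin": 0},
    {"gripper": -0.1, "tx": -0.35, "ty": 4.1, "tz": 0, "spin": 0},
    {"gripper": -0.1, "tx": -0.42, "ty": 5.1, "tz": 0.2, "spin": 0},
    {"gripper": -0.1, "tx": -0.42, "ty": 5.33, "tz": 0.6, "spin": 0},
  ],
)

```text
time: 5.77
ee_pos: [451.3, -192.5, 137.6]
tool_rot: [3.139, -0.002, -0.006]
wrist_force: [0.9, -0.1, 0.6]
finger_gap: 50.6
finger_force: 0.0
```

```bash
python3 - <<'E'
from h import *
units((452.3,-187.5,56))
a=viewer.camera("scene")[:,:,::-1];b=viewer.camera("top")[:,:,::-1]
r=lambda im,x,y,w,h,s:cv2.resize(im[y:y+h,x:x+w],None,fx=s,fy=s,interpolation=cv2.INTER_CUBIC)
cv2.imwrite("pics/c4.png",np.hstack([r(a,275,140,65,80,6),r(b,165,165,65,80,6)]))
E
```

```text
t 5.77 [ 451.3 -192.5  137.6] yaw -0.006 F [ 0.9 -0.1  0.6] gap 50.6
(452.3, -187.5, 56) units [ 0.03 -0.21  3.26]
```

View pics/c4.png

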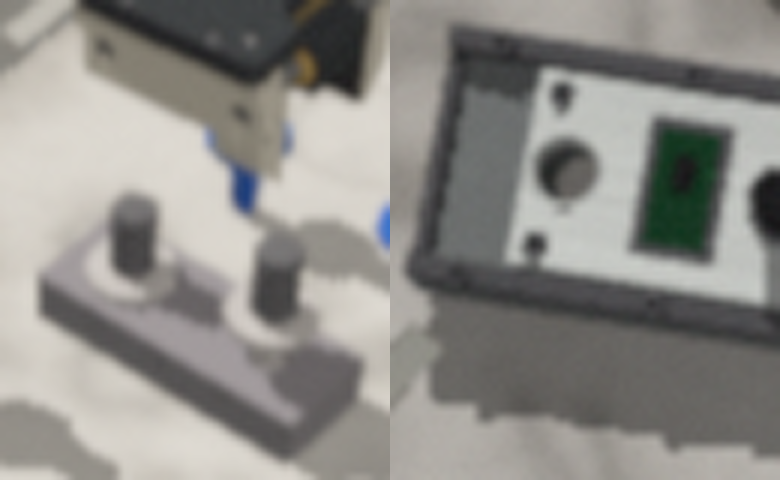

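```bash
python3 - <<'E'
from h import *
f=lambda x,y:(165+(x+.5)/6-.5,165+(y+.5)/6-.5)
print(ray("top",*f(178,170),43),ray("top",*f(183,175),30),"old hole circle pix",f(183,175))
b=viewer.camera("top")
for n in ("t1.png",): 
    pass
# where base & shuttle circles should appear for base hole candidates
c=np.array([482.1,67.7])+80*np.array([.161,.987]);print("from knob grasp",c)
print("proj shuttle at base (494,146.5)",(proj("top",(494,146.5,43))-165+.5)*6-.5,(proj("top",(494,146.5,30))-165+.5)*6-.5,(proj("top",(494,146.5,0))-165+.5)*6-.5)
print("tip px",(proj("scene",(451,-150,137))-[275,140])*6)
E
```

```text
[494.8 145.9  43. ] [494.9 146.7  30. ] old hole circle pix (195.08333333333334, 193.75)
from knob grasp [494.98 146.66]
proj shuttle at base (494,146.5) [176.5 172.3] [183.7 177.7] [199.3 189.1]
tip px [233.4 193.8]
```

The alignment looks good. From the top, the shuttle hole measures (494.8, 145.9) against the base hole at (494.9, 146.7), and the bench shows through both at crop (575,178). The long pin is on the right in the left half, with bare shank under its collar at (277,360). Descending on it.

>>> servo_tool(
  deltas=[
    {"gripper": -0.1, "tx": 0.03, "ty": -0.21, "tz": 0.6, "spin": 0},
    {"gripper": -0.1, "tx": 0.03, "ty": -0.21, "tz": 1.2, "spin": 0},
    {"gripper": -0.1, "tx": 0.03, "ty": -0.21, "tz": 1.5, "spin": 0},
    {"gripper": -0.1, "tx": 0.03, "ty": -0.21, "tz": 1.5, "spin": 0},
    {"gripper": -0.1, "tx": 0.03, "ty": -0.21, "tz": 1.5, "spin": 0},
  ],
)

```text
time: 6.33
ee_pos: [452.5, -180.8, 99.2]
tool_rot: [-3.141, 0.001, 0.002]
wrist_force: [-0.2, 0.1, 0.5]
finger_gap: 50.5
finger_force: 0.0
```

```bash
python3 - <<'E'
from h import *
units((452.3,-187.5,56))
save("scene","s5.png",(270,130,80,90))
E
```

```text
t 6.33 [ 452.5 -180.8   99.2] yaw 0.002 F [-0.2  0.1  0.5] gap 50.5
(452.3, -187.5, 56) units [-0.01  0.27  1.73]
```

View pics/s5.png

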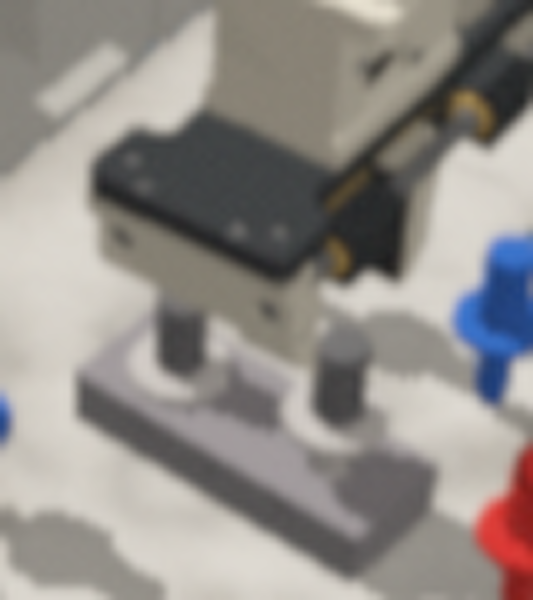

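```bash
python3 - <<'E'
from h import *
g=lambda P:np.round((proj("scene",P)-[270,130])*6.667)
for n,P in dict(tipin=(452,-156,99),tipout=(452,-137,99),tcp=(452.5,-181,99),bodyc1=(415,-86,165),bodyc2=(490,-86,165),tipout10=(443,-137,99),tipneg=(452,-206,99),pinhead=(452.3,-187.5,84),collar=(452.3,-187.5,51)).items(): print(n,g(P))
s=env.read_state();print(s["joint_pos"],s["ee_pos"])
E
```

```text
tipin [293. 357.]
tipout [261. 388.]
tcp [333. 316.]
bodyc1 [279. 375.]
bodyc2 [ 77. 273.]
tipout10 [283. 400.]
tipneg [375. 277.]
pinhead [341. 338.]
collar [333. 407.]
[ 0.44452662  0.38477181 -0.22139988  2.03508363  0.1232576   0.73360157
 -1.42188071] [ 452.89453155 -181.25616928   99.61179253]
```

The view fits: the near fingertip is at crop (295,350) and the long pin's head at (342,340), clear of the fingers. I'll correct y by about 6.5 mm and go down.

>>> servo_tool(
  deltas=[
    {"gripper": -0.1, "tx": 0, "ty": 0.25, "tz": 0, "spin": 0},
    {"gripper": -0.1, "tx": 0, "ty": 0.25, "tz": 0.4, "spin": 0},
    {"gripper": -0.1, "tx": 0, "ty": 0.25, "tz": 0.9, "spin": 0},
    {"gripper": -0.1, "tx": 0, "ty": 0.25, "tz": 1.4, "spin": 0},
    {"gripper": -0.1, "tx": 0, "ty": 0.25, "tz": 1.7, "spin": 0},
  ],
)

```text
time: 6.8
ee_pos: [452.0, -188.4, 55.3]
tool_rot: [-3.142, 0.001, -0.0]
wrist_force: [-0.6, 0.1, 0.0]
finger_gap: 50.5
finger_force: 0.0
```

>>> servo_tool(
  deltas=[
    {"gripper": -0.1, "tx": 0, "ty": 0, "tz": 0, "spin": 0},
    {"gripper": 0.3, "tx": 0, "ty": 0, "tz": 0, "spin": 0},
    {"gripper": 0.7, "tx": 0, "ty": 0, "tz": 0, "spin": 0},
    {"gripper": 0.7, "tx": 0, "ty": 0, "tz": 0, "spin": 0},
    {"gripper": 0.7, "tx": 0, "ty": 0, "tz": 0, "spin": 0},
  ],
  grip_force=20,
)

```text
time: 7.22
ee_pos: [452.8, -188.3, 57.0]
tool_rot: [3.141, -0.001, 0.001]
wrist_force: [-0.3, -0.2, -0.2]
finger_gap: 28.3
finger_force: 0.0
```

>>> servo_tool(
  deltas=[
    {"gripper": 0.7, "tx": 0, "ty": 0, "tz": 0, "spin": 0},
    {"gripper": 0.7, "tx": 0, "ty": 0, "tz": 0, "spin": 0},
    {"gripper": 0.7, "tx": 0, "ty": 0, "tz": 0, "spin": 0},
    {"gripper": 0.7, "tx": 0, "ty": 0, "tz": 0, "spin": 0},
    {"gripper": 0.7, "tx": 0, "ty": 0, "tz": 0, "spin": 0},
  ],
)

```text
time: 7.63
ee_pos: [452.8, -188.2, 56.8]
tool_rot: [3.141, -0.001, 0.001]
wrist_force: [-0.7, -0.4, 4.7]
finger_gap: 19.3
finger_force: 19.9
```

>>> servo_tool(
  deltas=[
    {"gripper": 0.7, "tx": 0, "ty": 0, "tz": -0.2, "spin": 0},
    {"gripper": 0.7, "tx": 0, "ty": 0, "tz": -0.7, "spin": 0},
    {"gripper": 0.7, "tx": 0, "ty": 0, "tz": -1.4, "spin": 0},
    {"gripper": 0.7, "tx": 0, "ty": 0, "tz": -2.4, "spin": 0},
    {"gripper": 0.7, "tx": 0, "ty": 0, "tz": -3.6, "spin": 0},
  ],
  grip_force=30,
)

```text
time: 8.05
ee_pos: [450.9, -187.6, 146.4]
tool_rot: [-3.14, 0.003, 0.001]
wrist_force: [0.2, -1.0, -0.9]
finger_gap: 19.2
finger_force: 29.9
```

```bash
python3 - <<'E'
from h import *
units((494.9,146.5,146))
E
```

```text
t 8.05 [ 450.9 -187.6  146.4] yaw 0.001 F [ 0.2 -1.  -0.9] gap 19.2
(494.9, 146.5, 146) units [  1.77 -13.36   0.03]
```

>>> servo_tool(
  deltas=[
    {"gripper": 0.7, "tx": 0.1, "ty": -0.6, "tz": 0, "spin": 0},
    {"gripper": 0.7, "tx": 0.3, "ty": -1.8, "tz": 0, "spin": 0},
    {"gripper": 0.7, "tx": 0.5, "ty": -3.2, "tz": 0, "spin": 0},
    {"gripper": 0.7, "tx": 0.7, "ty": -4.7, "tz": 0, "spin": 0},
    {"gripper": 0.7, "tx": 0.9, "ty": -6.2, "tz": 0, "spin": 0},
  ],
)

```text
time: 8.47
ee_pos: [474.4, -31.9, 146.6]
tool_rot: [3.141, 0.0, -0.001]
wrist_force: [2.1, -0.2, -0.3]
finger_gap: 19.4
finger_force: 29.9
```

>>> servo_tool(
  deltas=[
    {"gripper": 0.7, "tx": 0.2, "ty": -1.5, "tz": 0, "spin": 0},
    {"gripper": 0.7, "tx": 0.4, "ty": -3.0, "tz": 0, "spin": 0},
    {"gripper": 0.7, "tx": 0.6, "ty": -4.5, "tz": 0, "spin": 0},
    {"gripper": 0.7, "tx": 0.8, "ty": -5.9, "tz": 0, "spin": 0},
    {"gripper": 0.7, "tx": 0.9, "ty": -7.0, "tz": 0, "spin": 0},
  ],
)

```text
time: 8.88
ee_pos: [496.9, 145.2, 146.6]
tool_rot: [-3.141, 0.0, 0.003]
wrist_force: [0.8, 0.7, -1.4]
finger_gap: 19.3
finger_force: 29.9
```

>>> servo_tool(
  deltas=[
    {"gripper": 0.7, "tx": 0, "ty": 0, "tz": 0.3, "spin": 0},
    {"gripper": 0.7, "tx": 0, "ty": 0, "tz": 0.6, "spin": 0},
    {"gripper": 0.7, "tx": 0, "ty": 0, "tz": 0.8, "spin": 0},
    {"gripper": 0.7, "tx": 0, "ty": 0, "tz": 0.8, "spin": 0},
    {"gripper": 0.7, "tx": 0, "ty": 0, "tz": 0.8, "spin": 0},
  ],
)

```text
time: 9.3
ee_pos: [496.8, 140.2, 126.0]
tool_rot: [3.141, 0.001, -0.001]
wrist_force: [1.1, -0.2, -0.1]
finger_gap: 19.4
finger_force: 29.9
```

```bash
python3 - <<'E'
from h import *
units((494.9,146.5,100))
save("scene","s6.png",(165,230,90,68))
E
```

```text
t 9.3 [496.8 140.2 126. ] yaw -0.001 F [ 1.1 -0.2 -0.1] gap 19.4
(494.9, 146.5, 100) units [-0.08 -0.25  1.04]
```

View pics/s6.png

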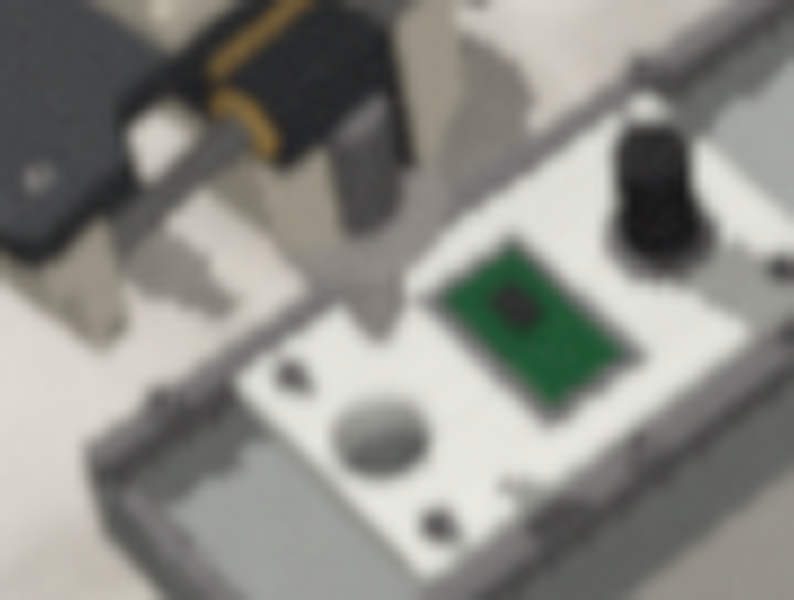

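The pin hangs upright, with its tip at crop (380,335). The hole is at (382,437), directly below. I'll check the tip against the TCP and work out the correction.

```bash
python3 - <<'E'
from h import *
k=794/90
print((proj("scene",(496.8,140.2,75.2))-[165,230])*k, ray("scene",165+381*k**-1,230+337/k,75.2), ray("scene",165+382/k,230+437/k,43))
units((494.9,146.5,100))
E
```

```text
[374.94444444 323.77555556] [493.4 141.9  75.2] [493.2 147.2  43. ]
t 9.35 [497.2 140.5 126.4] yaw -0.001 F [ 0.6  0.3 -0.6] gap 19.2
(494.9, 146.5, 100) units [-0.09 -0.24  1.06]
```

>>> servo_tool(
  deltas=[
    {"gripper": 0.7, "tx": -0.05, "ty": -0.23, "tz": 0, "spin": 0},
    {"gripper": 0.7, "tx": -0.05, "ty": -0.23, "tz": 0.4, "spin": 0},
    {"gripper": 0.7, "tx": -0.05, "ty": -0.23, "tz": 0.8, "spin": 0},
    {"gripper": 0.7, "tx": -0.05, "ty": -0.23, "tz": 1.1, "spin": 0},
    {"gripper": 0.7, "tx": -0.05, "ty": -0.23, "tz": 1.1, "spin": 0},
  ],
)

```text
time: 9.77
ee_pos: [494.6, 147.0, 96.8]
tool_rot: [3.14, 0.003, 0.001]
wrist_force: [-0.6, -0.9, -2.2]
finger_gap: 19.3
finger_force: 29.9
```

>>> servo_tool(
  deltas=[
    {"gripper": 0.7, "tx": 0, "ty": 0, "tz": 0.2, "spin": 0},
    {"gripper": 0.7, "tx": 0, "ty": 0, "tz": 0.4, "spin": 0},
    {"gripper": 0.7, "tx": 0, "ty": 0, "tz": 0.5, "spin": 0},
    {"gripper": 0.7, "tx": 0, "ty": 0, "tz": 0.5, "spin": 0},
    {"gripper": 0.7, "tx": 0, "ty": 0, "tz": 0.5, "spin": 0},
  ],
)

```text
time: 10.18
ee_pos: [496.0, 147.7, 86.4]
tool_rot: [3.142, 0.0, 0.001]
wrist_force: [-0.8, 0.7, -0.0]
finger_gap: 19.4
finger_force: 29.9
```

```bash
python3 - <<'E'
from h import *
units((494.9,146.5,54))
E
```

```text
t 10.18 [496.  147.7  86.4] yaw 0.001 F [-0.8  0.7 -0. ] gap 19.4
(494.9, 146.5, 54) units [-0.04  0.05  1.3 ]
```

The tip is about 7 mm into the shuttle hole with no force. Continuing down.

>>> servo_tool(
  deltas=[
    {"gripper": 0.7, "tx": -0.04, "ty": 0.05, "tz": 0.1, "spin": 0},
    {"gripper": 0.7, "tx": -0.04, "ty": 0.05, "tz": 0.3, "spin": 0},
    {"gripper": 0.7, "tx": -0.04, "ty": 0.05, "tz": 0.45, "spin": 0},
    {"gripper": 0.7, "tx": -0.04, "ty": 0.05, "tz": 0.6, "spin": 0},
    {"gripper": 0.7, "tx": -0.04, "ty": 0.05, "tz": 0.7, "spin": 0},
  ],
)

```text
time: 10.6
ee_pos: [494.7, 146.3, 68.4]
tool_rot: [3.141, 0.001, 0.001]
wrist_force: [-0.5, 0.0, -1.1]
finger_gap: 19.2
finger_force: 29.9
```

>>> servo_tool(
  deltas=[
    {"gripper": 0.7, "tx": 0, "ty": 0, "tz": 0.15, "spin": 0},
    {"gripper": 0.7, "tx": 0, "ty": 0, "tz": 0.3, "spin": 0},
    {"gripper": 0.7, "tx": 0, "ty": 0, "tz": 0.45, "spin": 0},
    {"gripper": 0.7, "tx": 0, "ty": 0, "tz": 0.5, "spin": 0},
    {"gripper": 0.7, "tx": 0, "ty": 0, "tz": 0.5, "spin": 0},
  ],
)

```text
time: 11.02
ee_pos: [494.7, 146.3, 56.0]
tool_rot: [3.141, 0.001, 0.001]
wrist_force: [0.2, 0.5, -0.8]
finger_gap: 19.2
finger_force: 29.9
```

```bash
python3 - <<'E'
from h import *
units((494.9,146.5,54))
E
```

```text
t 11.02 [494.7 146.3  56. ] yaw 0.001 F [ 0.2  0.5 -0.8] gap 19.2
(494.9, 146.5, 54) units [ 0.01 -0.01  0.08]
```

Now 2 mm above seated, still no force. I'll lower 1.5 mm more, open, then lift away.

>>> servo_tool(
  deltas=[
    {"gripper": 0.7, "tx": 0, "ty": 0, "tz": 0.06, "spin": 0},
    {"gripper": 0.7, "tx": 0, "ty": 0, "tz": 0.06, "spin": 0},
    {"gripper": 0.4, "tx": 0, "ty": 0, "tz": 0.06, "spin": 0},
    {"gripper": 0.15, "tx": 0, "ty": 0, "tz": 0.06, "spin": 0},
    {"gripper": 0.15, "tx": 0, "ty": 0, "tz": 0.06, "spin": 0},
  ],
)

```text
time: 11.43
ee_pos: [495.2, 146.4, 55.2]
tool_rot: [-3.142, -0.0, 0.001]
wrist_force: [0.3, -0.5, -0.4]
finger_gap: 34.8
finger_force: 0.0
```

>>> servo_tool(
  deltas=[
    {"gripper": 0.15, "tx": 0, "ty": 0, "tz": 0, "spin": 0},
    {"gripper": 0.15, "tx": 0, "ty": 0, "tz": -0.3, "spin": 0},
    {"gripper": 0.15, "tx": 0, "ty": 0, "tz": -1.0, "spin": 0},
    {"gripper": 0.15, "tx": 0, "ty": 0, "tz": -2.0, "spin": 0},
    {"gripper": 0.15, "tx": 0, "ty": 0, "tz": -3.2, "spin": 0},
  ],
)

```text
time: 11.85
ee_pos: [493.9, 146.1, 135.3]
tool_rot: [3.141, 0.003, 0.001]
wrist_force: [0.3, -0.2, 0.6]
finger_gap: 39.2
finger_force: 0.0
```

>>> servo_tool(
  deltas=[
    {"gripper": 0.15, "tx": 0, "ty": 1.0, "tz": -0.5, "spin": 0},
    {"gripper": 0.15, "tx": 0, "ty": 2.5, "tz": -0.8, "spin": 0},
    {"gripper": 0.15, "tx": 0, "ty": 4.0, "tz": -0.8, "spin": 0},
    {"gripper": 0.15, "tx": 0, "ty": 5.5, "tz": -0.8, "spin": 0},
    {"gripper": 0.15, "tx": 0, "ty": 6.5, "tz": -0.8, "spin": 0},
  ],
)

```text
time: 12.27
ee_pos: [494.8, -19.9, 155.9]
tool_rot: [3.14, -0.001, -0.002]
wrist_force: [-0.1, -0.4, -1.0]
finger_gap: 39.0
finger_force: 0.0
```

```bash
python3 - <<'E'
from h import *
units()
a=viewer.camera("scene")[:,:,::-1];b=viewer.camera("top")[:,:,::-1]
r=lambda im,x,y,w,h,s:cv2.resize(im[y:y+h,x:x+w],None,fx=s,fy=s,interpolation=cv2.INTER_CUBIC)
cv2.imwrite("pics/c5.png",np.hstack([r(a,175,225,65,80,6),r(b,165,165,65,80,6)]))
for z in(76,90): print(z,(proj("scene",(494.7,146.3,z))-[175,225])*6,(proj("top",(494.7,146.3,z))-165)*6)
E
```

```text
t 12.27 [494.8 -19.9 155.9] yaw -0.002 F [-0.1 -0.4 -1. ] gap 39.0
76 [186.  264.6] [155.4 154.2]
90 [180.6 238.8] [147.  148.2]
```

View pics/c5.png

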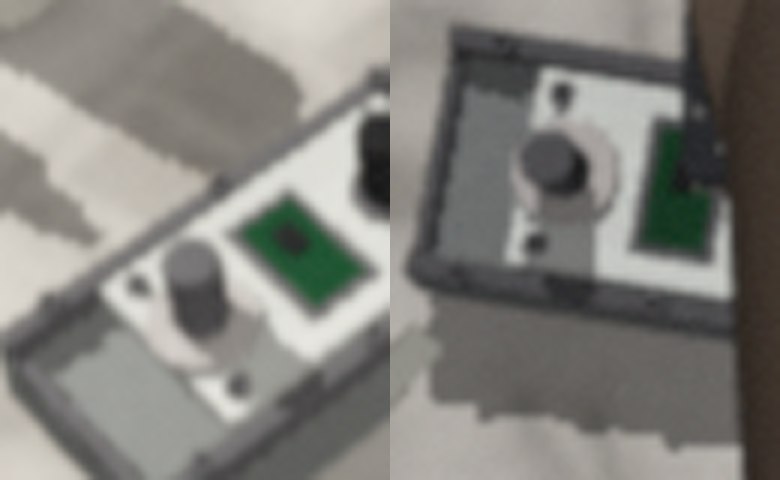

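The pin stands upright with its collar flat on the shuttle. In the top view the collar is centred at crop (566,170), where the shuttle hole was. It was released at 55 mm TCP height with no resistance, so the tip was about 4 mm above the bench. The gripper is clear, so I'm handing in.

```bash
python3 -c "
from h import *
print(env.job_done())"
```

```text
the job is handed in; nothing more can be done
None
```

I slid the shuttle into line, dropped the long pin through both holes until its collar sat on the shuttle, released it and handed the job in at about 12 s; the short pin was left in the stand, and the hand-in returned no verdict.

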